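# Hold a vice's soft jaw home in the straightness gauge

### The job

Check the filed face of the vice's aluminium soft jaw on the gauge bed. First slide the steel stop plate on edge into the bed's cross groove, right down to the bottom and within the bed's edges, and let go of it; then set the jaw flat on the bed with its filed face (the one without screw holes) to the fence, and press it home into the corner, face flat against the fence so that the gauge's sprung plunger is pushed in, and end against the stop plate. Finish while still gripping the jaw and pressing it against both, since the plunger would push it off again, and leave the other things on the bench where they lie.

Things in the scene. Friction and masses are not known exactly. Their poses are not given: they have to be found in the camera images.
- gauge_bed: straightness gauge: ground, lightly oiled steel bed fixed to the bench, 195 mm deep (its x), 150 mm wide (y), flat top 26 mm above the bench. Origin on its underside; +x points from its front edge to the fence and dial gauge, +y to the left, z up. The top is free from x = -50 (front edge) to +30 mm (fence face), y = -75 to +75. The dial gauge lies on it behind the fence, 22 mm high
- groove (a point): middle of the groove's floor (bed frame x = -10, y = +45, z = +6 mm; axes as the bed's). Straight, 11.5 mm wide and 20 mm deep with 4 mm 45-degree lead-ins at its mouth, and runs 40 mm along x either way from here, open at the front, ending at the fence. Its left (+y) wall goes on upwards as a lug, 22 mm above the bed, from x = +12 to +30. The stop plate's origin is here when home, +-7 mm along x
- fence: steel datum bar fixed across the bed, 24 mm thick, 130 mm long along y, 18 mm high above the bed's top. Origin at the foot of its front face, in the middle of its length (bed frame x = +30, y = 0, z = +26 mm); the front face is the stop, its normal is -x. Axes as the bed's
- plunger (a joint): sprung plunger of the dial gauge: ball tip of 6 mm that stands out 4 mm from the fence's face at y = 0, 10 mm above the bed's top. 0 = free, in m; grows as it is pushed in towards +x; 0.004 when a flat face lies against the fence. The spring gives 1.6 N at 0 and 3.2 N at 0.004
- stop_plate: loose flat steel plate standing on its long edge on the bench: 66 mm long (its x), 10 mm thick (y), 52 mm high, 0.24 kg, a small dark hole near one end. Origin in the middle of its lower edge, z up. In the groove it stands 32 mm above the bed's top, as the stop for the jaw's +y end; it has 1.5 mm of play there and may lean a little
- soft_jaw: loose plain aluminium block standing on the bench: 24 mm thick (its x), 76 mm long (y), 42 mm high, about 0.2 kg. Origin at the centre of its underside, z up. +x face: filed, plain; -x face: two dark screw holes. Home, its origin is at about x = +18, y = +1, z = +26 mm in the bed's frame; fingers kept 19 mm or more above its underside clear the 18 mm fence
- filed_face (a point): foot of the jaw's filed face, middle of its length (jaw frame x = +12, y = 0, z = 0)
- punch_block: bystander: wooden block with three punches standing in it, 36 x 60 mm, 65 mm high, left of the gauge bed
- pencil_b: bystander: pencil, 12 x 142 mm, lying flat, length along its y axis, to the left of the dial gauge
- steel_slip: bystander: small steel slip gauge lying flat, 10 x 28 x 9 mm, to the right of the gauge bed

How it is judged:
On the way, in this order (a step that is already met when the one before it is completed fails the run):
1. the stop plate stands in the groove, on its floor, and is let go (z of stop_plate in the frame of groove between -0.003 and 0.003 m and x of stop_plate in the frame of groove between -0.012 and 0.012 m and y of stop_plate in the frame of groove between -0.003 and 0.003 m and angle between the x axis of stop_plate and the x axis of gauge_bed, either way round below 0.08 rad and angle between stop_plate's own z axis and vertical below 0.15 rad and contact force between the fingers and stop_plate below 0.1 N), for 0.2 s.
2. the soft jaw stands flat on the bed in front of the fence (z of soft_jaw in the frame of gauge_bed between 0.023 and 0.0278 m and x of soft_jaw in the frame of gauge_bed between -0.045 and 0.025 m and y of soft_jaw in the frame of gauge_bed between -0.07 and 0.02 m and angle between soft_jaw's own z axis and vertical below 0.06 rad), for 0.1 s.
At the end, for the whole second after the job is handed in: Plate in the groove: within 3 mm of floor and centre line, 12 mm of its middle; turned < 0.08, leaning < 0.15 rad. Jaw flat on the bed (1.8 mm, 0.06 rad), filed face along the fence (0.05 rad), plunger in by 2.6 mm or more, over 1 N on fence and on plate, fingers on it, all the last second (all of step 2 and z of stop_plate in the frame of groove between -0.003 and 0.003 m and x of stop_plate in the frame of groove between -0.012 and 0.012 m and y of stop_plate in the frame of groove between -0.003 and 0.003 m and angle between the x axis of stop_plate and the x axis of gauge_bed, either way round below 0.08 rad and angle between stop_plate's own z axis and vertical below 0.15 rad and value of joint plunger above 0.0026 m and contact force between soft_jaw and fence above 1 N and contact force between soft_jaw and stop_plate above 1 N and angle between the x axis of soft_jaw and the x axis of gauge_bed, either way round below 0.05 rad and x of filed_face in the frame of gauge_bed above 0.0275 m and contact force between the fingers and soft_jaw above 1 N); the arm keeps its last pose, push and grip.
It fails at once if a bystander is shifted by more than 30 mm (distance of any of punch_block, pencil_b, steel_slip from where it was at the start of the episode above 0.03 m).
It also fails if it takes over 72 s, if anything falls off the work surface, if the arm or the gripper's body presses on something with over 40 N, if the wrist force passes 120 N, or if a joint passes its speed limit or range.

### The arm

A 6-joint arm with a two-finger parallel gripper is mounted at the origin on a cart in front of the work surface, level with it; the furniture and walls round the work are solid. World frame = base frame: x ahead of the robot, y to its left, z up, the work surface at z = 0. Lengths are in m, angles in rad, forces in N, time in s.
With the tool pointing down it reaches from about 0.35 to 0.975 m from the base axis. Payload 4.9 kg.
Tool frame: the origin (TCP) lies at the very end of the fingers, on their centre line; the grasp point (between the pads) lies behind it (manip.pinch_z is the y of the grasp point in the tool frame, in m); y points along the fingers, x is the direction in which the jaws open and shut, and the axes are right-handed (so a half turn about y gives the same grasp; the last joint's range is limited). The gripper opens to 85 mm and grips with 20 to 120 N. Pads are 22 mm wide; open, the fingers measure 114 mm over their backs; the gripper's body (76 mm by 85 mm) begins 54 mm behind the grasp point. The pads swing forward as they close: fully open they stand 13 mm farther back than shut.
Start: joints at [-1.321, 0.053, 1.613, -0, 1.476, -0.119], TCP at [0.225, -0.583, 0.231] pointing down, gripper open.
Joint ranges: [-3.01, 3.01], [-1.01, 2.22], [0.06, 2.58], [-1.02, 4.17], [0.09, 2.62], [-3.14, 3.14]. Speed limits (rad/s): [2.57, 2.57, 3.14, 3.14, 3.14, 3.14].

### API

Orientations are given as a unit quaternion [w, x, y, z].
In Python, from plant import manip gives the robot as it stands.
- The arm moves only by the tool drive_tool, never from a script. Its argument "motion" is a list of rows, each a list of 3 entries, a list of its own where there are three numbers: the shift along the tool's x, y, z in units of 25 mm (1.0 is 25 mm), then the turn, a rotation vector about the tool's x, y, z in units of 5 degrees (1.0 is 5 degrees), then the closure, from -1 (fully open) to 1 (shut). A call has 1 to 12 rows; each row shifts and turns the commanded pose from where the row before left it, along the tool's axes as they then stand; what a row does not reach is not made up. A row lasts 1/10 s, in which the tool goes at most 50 mm and 8.59 degrees, less where a joint would pass 70% of its speed; a pose out of reach is approached as far as the arm can. A call is refused whole if a number of a shift passes 1 or a number of a turn 1, either way. A call with a gripper value outside its range is refused whole. The fingers move at their own pace and stop on an object; the grip force is fixed at half the most. Time passes only in rows, so rows that do not move let the fingers close. It gives the time, the measured TCP pose, the force and the opening at its end, in the units of the state.
- manip.state(): the state, without advancing time (a new reading comes with each control period).
- manip.grab_frame(name): name is "side" or "top"; returns a dict with "img" (420x560x3 uint8, blue, green, red), "range_z" (420x560 float32, m along the optical axis (not along the pixel's ray), 0 where there is no reading), "camera_matrix" (3x3 intrinsics, pixels), "world_from_camera" (4x4, takes a point from camera to world coordinates). Camera axes: x right, y down, z forward; pixel columns grow to the right and rows downward; lengths in m; the calibration is good to about 2 mm. A picture is of the moment at which its call begins.
- manip.job_done(): hands the job in, once; it reports no verdict.
The state is a dict: "time": time; "joint_pos": joint angles; "joint_vel": joint speeds; "joint_efforts": joint torques, N m; "tool_pos": TCP position; "tool_rot": TCP orientation; "contact_force": force on the tool from outside, world axes, zero at the start; "ft_torque": the same for the moment, N m; "gripper_width": opening from 0.0 (shut) to 1.0 (fully open).
Only numpy, scipy, OpenCV 4.12 (cv2) and the standard library are available. Lean on these libraries where they do the work, as an engineer would, in place of code of your own. Each camera call takes 0.05 s, during which the arm holds its last target. There are 200 camera calls.

## Working session

There is one attempt and no reset: what is moved stays moved. The work goes in short steps, Python scripts to look and compute and a tool call to move; the robot and the scene stay as the last step left them, time stands still between calls to the robot, and variables do not carry over. Pictures are saved under pics/ and viewed, about 8 in all and at most 12, crops included, and the job is handed in when it is done.

Besides the shell and the picture viewer there is one more tool, called after "Call:" as a command line: name --argument value ..., lists and objects as JSON in quotes. drive_tool: Moves the arm, as the interface text tells. Its arguments: {"type":"object","properties":{"motion":{"type":"array","items":{"type":"array"}}},"required":["motion"]}

```bash
ls && mkdir -p pics && cat > h.py <<'E'
import numpy as np, cv2
from plant import manip
def grab(n):
    f=manip.grab_frame(n); return f
def cloud(f):
    z=f["range_z"]; K=f["camera_matrix"]; h,w=z.shape
    u,v=np.meshgrid(np.arange(w),np.arange(h))
    P=np.stack([(u-K[0,2])/K[0,0]*z,(v-K[1,2])/K[1,1]*z,z,np.ones_like(z)],-1)@f["world_from_camera"].T
    P=P[...,:3]; P[z==0]=np.nan; return P
E
python3 - <<'E'
from h import *
s=manip.state();print({k:np.round(v,3) for k,v in s.items()}, manip.pinch_z)
for n in("top","side"):
    f=grab(n);cv2.imwrite(f"pics/{n}0.png",f["img"]);np.save(f"pics/{n}0.npy",cloud(f))
    print(n,f["camera_matrix"].round(1).tolist(),f["world_from_camera"].round(3).tolist())
E
```

```text
pics
{'time': np.float64(0.0), 'joint_pos': array([-1.321,  0.053,  1.614, -0.   ,  1.476, -0.119]), 'joint_vel': array([ 0.   ,  0.   ,  0.001, -0.   , -0.   , -0.002]), 'joint_efforts': array([ 0.0000e+00, -3.9368e+01, -3.7017e+01, -0.0000e+00,  7.0000e-03,
        0.0000e+00]), 'tool_pos': array([ 0.225, -0.582,  0.23 ]), 'tool_rot': array([ 0.584, -0.583,  0.4  , -0.399]), 'contact_force': array([ 0.716, -0.57 , -0.185]), 'ft_torque': array([0.066, 0.049, 0.012]), 'gripper_width': np.float64(1.0)} -0.0187
top [[517.8, 0.0, 278.2], [0.0, 517.8, 210.4], [0.0, 0.0, 1.0]] [[-0.06, -0.977, 0.203, 0.376], [-0.998, 0.06, -0.009, 0.047], [-0.003, -0.203, -0.979, 0.958], [0.0, 0.0, 0.0, 1.0]]
side [[545.6, 0.0, 284.5], [0.0, 545.6, 218.1], [0.0, 0.0, 1.0]] [[1.0, 0.006, -0.023, 0.572], [0.022, -0.644, 0.765, -0.891], [-0.01, -0.765, -0.644, 0.841], [0.0, 0.0, 0.0, 1.0]]
```

View pics/top0.png

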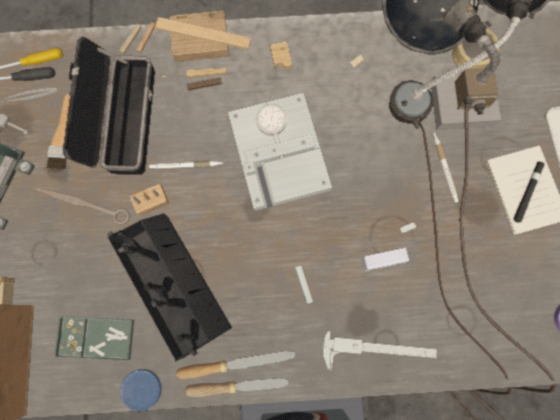

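View pics/side0.png

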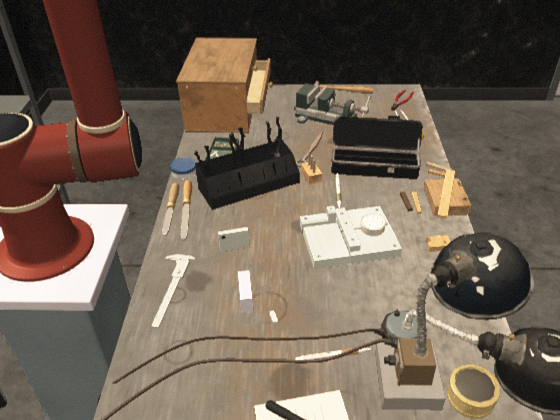

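```bash
python3 - <<'E'
from h import *
P=np.load("pics/top0.npy")
def rect(u0,u1,v0,v1,z0,z1,name):
    Q=P[v0:v1,u0:u1].reshape(-1,3); Q=Q[(Q[:,2]>z0)&(Q[:,2]<z1)]
    (c,(w,h),a)=cv2.minAreaRect((Q[:,:2]*1000).astype(np.float32))
    b=cv2.boxPoints((c,(w,h),a))
    print(name,len(Q),np.round(c,1),np.round((w,h),1),round(a,1),"zmed",np.median(Q[:,2]).round(4),"\n",b.round(1).tolist())
rect(290,320,260,308,.045,.06,"plate")
rect(355,420,240,275,.035,.05,"jaw")
rect(225,335,90,212,.02,.03,"bed")
rect(225,335,90,212,.038,.046,"fence")
rect(225,335,90,212,.0465,.06,"lug/dial")
rect(125,172,180,220,.03,.09,"punch")
a=cv2.imread("pics/top0.png");b=cv2.imread("pics/side0.png")
A=cv2.resize(a[85:215,220:340],None,fx=4,fy=4,interpolation=3)
B=np.vstack([cv2.resize(b[215:260,205:285],None,fx=4,fy=4,interpolation=3),cv2.resize(b[260:325,205:285],None,fx=4,fy=4,interpolation=3)])
C=np.zeros((520,800,3),np.uint8);C[:520,:480]=A;C[:440,480:]=B;cv2.imwrite("pics/c1.png",C)
E
```

```text
plate 223 [430.6   1.1] [65.4 10.3] 14.4 zmed 0.0504 
 [[397.6000061035156, -2.0], [400.20001220703125, -12.0], [463.6000061035156, 4.199999809265137], [461.0, 14.199999809265137]]
jaw 583 [ 467.4 -148.3] [24.3 77. ] 8.5 zmed 0.0404 
 [[449.70001220703125, -112.0], [461.1000061035156, -188.1999969482422], [485.1000061035156, -184.60000610351562], [473.79998779296875, -108.4000015258789]]
bed 5657 [687.4  29. ] [196.5 150.5] 11.6 zmed 0.0248 
 [[576.0, 82.9000015258789], [606.2999877929688, -64.5], [798.7999877929688, -24.899999618530273], [768.5, 122.5]]
fence 1271 [713.5  45.2] [114.9 140.8] 21.0 zmed 0.0433 
 [[634.5999755859375, 90.4000015258789], [685.0, -41.099998474121094], [792.2999877929688, -0.0], [741.9000244140625, 131.5]]
lug/dial 388 [711.1  45.3] [106.5 137.2] 20.7 zmed 0.0477 
 [[637.0, 90.5999984741211], [685.5, -37.70000076293945], [785.2000122070312, -0.10000000149011612], [736.7000122070312, 128.1999969482422]]
punch 202 [582.5 267.8] [56.8 42.7] 19.4 zmed 0.0493 
 [[548.5999755859375, 278.5], [562.7999877929688, 238.1999969482422], [616.2999877929688, 257.1000061035156], [602.0999755859375, 297.3999938964844]]
```

View pics/c1.png

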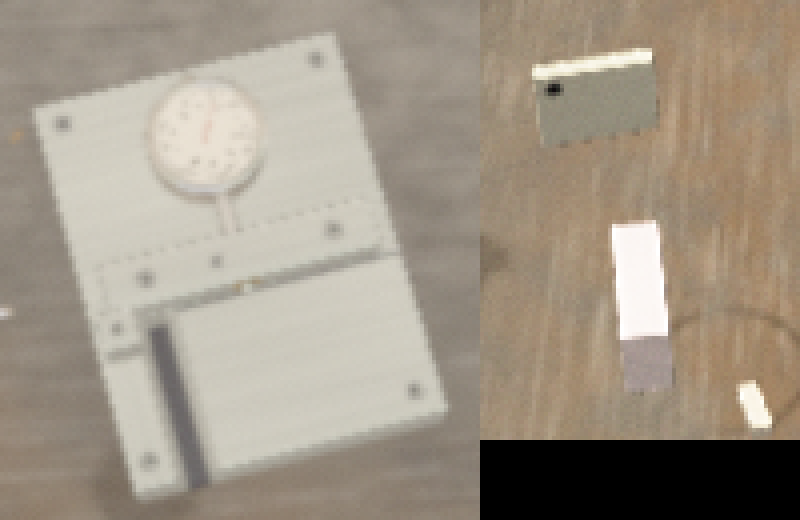

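```bash
cat >> h.py <<'E'
from scipy.spatial.transform import Rotation as R
def rot(s=None):
    q=(s or manip.state())["tool_rot"]; return R.from_quat([q[1],q[2],q[3],q[0]])
def go(xyz,yaw):
    """yaw (deg) of tool x in world, tool down. prints turn and shift in units (turn first, then shift)"""
    s=manip.state(); r=rot(s); M=r.as_matrix()
    c,n=np.cos(np.radians(yaw)),np.sin(np.radians(yaw))
    T=np.array([[c,0,-n],[n,0,c],[0,-1,0]]).astype(float)
    T=np.column_stack([[c,n,0],[0,0,-1],np.cross([c,n,0],[0,0,-1])])
    rv=np.degrees((r.inv()*R.from_matrix(T)).as_rotvec())/5
    d=T.T@(np.array(xyz)-s["tool_pos"])/0.025
    print("t",round(s["time"],2),"pos",s["tool_pos"].round(4),"yaw",round(np.degrees(np.arctan2(M[1,0],M[0,0])),2),"ydir",M[:,1].round(3),"j",s["joint_pos"].round(2))
    print(" turn",rv.round(2)," shift",d.round(3), "F",s["contact_force"].round(2),"w",round(s["gripper_width"],3))
E
python3 - <<'E'
from h import *
go([.4306,.0011,.150],104.4)
go([.4306,.0011,.150],-75.6)
go([.467,-.148,.15],8.5)
P=np.load("pics/top0.npy")
# groove & fence refine: bed frame
o=np.array([.6409,.01945]);a=np.radians(11.6);M=np.array([[np.cos(a),np.sin(a)],[-np.sin(a),np.cos(a)]])
Q=P[85:215,220:340].reshape(-1,3);B=(Q[:,:2]-o)@M.T*1000;z=Q[:,2]*1000
for x0 in(-45,-30,-15,0):
    m=(abs(B[:,0]-x0-5)<6)&(z<22)&(abs(B[:,1]-45)<14);print("groove x",x0,B[m][:,1].mean().round(1),B[m][:,1].min().round(1),B[m][:,1].max().round(1),z[m].min().round(1))
for y0 in(-60,-40,-20,10,30):
    m=(abs(B[:,1]-y0-5)<6)&(z>36)&(B[:,0]<56);print("fence y",y0,B[m][:,0].min().round(1),B[m][:,0].max().round(1))
E
```

```text
t 0.1 pos [ 0.2252 -0.5824  0.2302] yaw -68.87 ydir [-0.     0.002 -1.   ] j [-1.32  0.05  1.61 -0.    1.48 -0.12]
 turn [-3.000e-02 -3.465e+01  0.000e+00]  shift [ 20.564   3.207 -13.764] F [0.23 0.39 0.01] w 0.998
t 0.1 pos [ 0.2252 -0.5824  0.2302] yaw -68.87 ydir [-0.     0.002 -1.   ] j [-1.32  0.05  1.61 -0.    1.48 -0.12]
 turn [-0.    1.35 -0.02]  shift [-20.564   3.207  13.764] F [0.23 0.39 0.01] w 0.998
t 0.1 pos [ 0.2252 -0.5824  0.2302] yaw -68.87 ydir [-0.     0.002 -1.   ] j [-1.32  0.05  1.61 -0.    1.48 -0.12]
 turn [ -0.02 -15.47  -0.02]  shift [12.136  3.207 15.756] F [0.23 0.39 0.01] w 0.998
groove x -45 44.2 35.7 55.1 0.1
groove x -30 45.1 35.8 55.8 2.5
groove x -15 44.9 31.9 58.3 0.6
groove x 0 44.7 34.4 57.2 1.7
fence y -60 29.4 54.0
fence y -40 29.8 53.6
fence y -20 29.4 53.7
fence y 10 29.1 54.0
fence y 30 28.5 54.1
```

Call:
drive_tool --motion '[[[0,0,0],[0,0.7,0],-1],[[0,0,0],[0,0.65,0],-1],[[-1,0.1,0.67],[0,0,0],-1],[[-1,0.1,0.67],[0,0,0],-1],[[-1,0.1,0.67],[0,0,0],-1],[[-1,0.1,0.67],[0,0,0],-1],[[-1,0.1,0.67],[0,0,0],-1],[[-1,0.1,0.67],[0,0,0],-1],[[-1,0.1,0.67],[0,0,0],-1],[[-1,0.1,0.67],[0,0,0],-1],[[-1,0.1,0.67],[0,0,0],-1],[[-1,0.1,0.67],[0,0,0],-1]]'

```text
time: 1.3
tool_pos: [0.3255, -0.2978, 0.2057]
tool_rot: [0.559, -0.558, 0.434, -0.433]
contact_force: [0.6, 0.4, 1.0]
gripper_width: 0.998
```

Call:
drive_tool --motion '[[[-1,0.2,0.67],[0,0,0],-1],[[-1,0.2,0.67],[0,0,0],-1],[[-1,0.2,0.67],[0,0,0],-1],[[-1,0.2,0.67],[0,0,0],-1],[[-1,0.2,0.67],[0,0,0],-1],[[-1,0.2,0.67],[0,0,0],-1],[[-1,0.2,0.67],[0,0,0],-1],[[-1,0.2,0.67],[0,0,0],-1],[[-1,0.2,0.67],[0,0,0],-1],[[-1,0.2,0.67],[0,0,0],-1],[[-0.55,0,0.35],[0,0,0],-1],[[0,0,0],[0,0,0],-1]]'

```text
time: 2.5
tool_pos: [0.4305, 0.0016, 0.1556]
tool_rot: [-0.559, 0.56, -0.433, 0.432]
contact_force: [-0.6, -0.6, 0.7]
gripper_width: 1.0
```

```bash
python3 - <<'E'
from h import *
go([.4306,.0011,.030],-75.6)
f=grab("side");cv2.imwrite("pics/s1.png",cv2.resize(f["img"][130:330,130:400],None,fx=2.9,fy=2.9,interpolation=3))
E
```

```text
t 2.5 pos [0.4305 0.0016 0.1556] yaw -75.43 ydir [-0.001  0.001 -1.   ] j [-0.17 -0.39  2.13  0.    1.4   1.15]
 turn [ 0.01  0.03 -0.01]  shift [0.023 5.024 0.   ] F [-0.61 -0.56  0.69] w 1.0
```

View pics/s1.png

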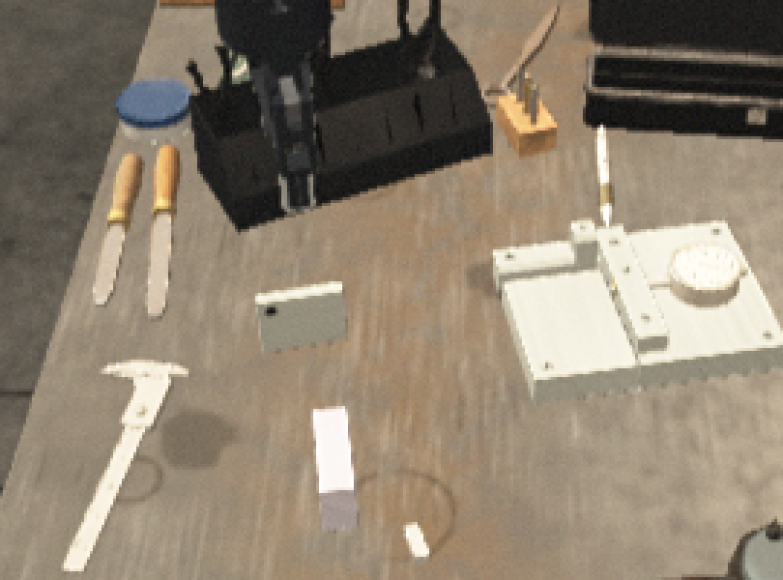

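Call:
drive_tool --motion '[[[0,1,0],[0,0,0],-1],[[0,1,0],[0,0,0],-1],[[0,1,0],[0,0,0],-1],[[0,1,0],[0,0,0],-1],[[0,1,0],[0,0,0],-1],[[0,0.18,0],[0,0,0],-1],[[0,0,0],[0,0,0],-1],[[0,0,0],[0,0,0],1],[[0,0,0],[0,0,0],1],[[0,0,0],[0,0,0],1],[[0,0,0],[0,0,0],1],[[0,0,0],[0,0,0],1]]'

```text
time: 3.75
tool_pos: [0.4309, 0.0001, 0.0272]
tool_rot: [0.559, -0.559, 0.433, -0.434]
contact_force: [-0.8, 0.2, 0.3]
gripper_width: 0.144
```

Call:
drive_tool --motion '[[[0,0,0],[0,0,0],1],[[0,0,0],[0,0,0],1],[[0,0,0],[0,0,0],1],[[0,0,0],[0,0,0],1]]'

```text
time: 4.15
tool_pos: [0.4311, -0.0001, 0.0272]
tool_rot: [0.559, -0.559, 0.433, -0.434]
contact_force: [0.6, -1.6, 4.0]
gripper_width: 0.105
```

```bash
python3 - <<'E'
from h import *
go([.622,.0615,.080],-78.4)
E
```

```text
t 4.15 pos [ 4.311e-01 -1.000e-04  2.720e-02] yaw -75.61 ydir [ 0.001 -0.    -1.   ] j [-0.17 -0.2   2.22 -0.    1.12  1.15]
 turn [-0.01  0.56  0.01]  shift [-0.878 -2.111  7.974] F [ 0.6  -1.59  4.05] w 0.105
```

Call:
drive_tool --motion '[[[0,-0.7,0],[0,0,0],1],[[0,-0.7,0],[0,0,0],1],[[0,-0.7,0],[0,0.56,0],1],[[-0.1,0,1],[0,0,0],1],[[-0.1,0,1],[0,0,0],1],[[-0.1,0,1],[0,0,0],1],[[-0.1,0,1],[0,0,0],1],[[-0.1,0,1],[0,0,0],1],[[-0.1,0,1],[0,0,0],1],[[-0.1,0,1],[0,0,0],1],[[-0.18,0,0.97],[0,0,0],1],[[0,0,0],[0,0,0],1]]'

```text
time: 5.35
tool_pos: [0.6226, 0.0625, 0.0781]
tool_rot: [-0.548, 0.548, -0.447, 0.446]
contact_force: [0.3, 0.1, -2.9]
gripper_width: 0.105
```

```bash
python3 - <<'E'
from h import *
go([.622,.0615,.080],-78.4)
f=grab("top");g=grab("side");P=cloud(f);np.save("pics/t2.npy",P)
C=np.zeros((560,800,3),np.uint8)
A=cv2.resize(f["img"][90:215,215:345],None,fx=3.2,fy=3.2,interpolation=3);C[:A.shape[0],:A.shape[1]]=A
B=cv2.resize(g["img"][140:275,265:405],None,fx=2.7,fy=2.7,interpolation=3);C[:B.shape[0],420:420+B.shape[1]]=B
cv2.imwrite("pics/c2.png",C)
E
```

```text
t 5.35 pos [0.6226 0.0625 0.0781] yaw -78.37 ydir [-0.001  0.001 -1.   ] j [-0.02  0.19  1.73  0.    1.22  1.35]
 turn [ 0.01  0.01 -0.01]  shift [ 0.036 -0.077 -0.033] F [ 0.32  0.1  -2.92] w 0.105
```

View pics/c2.png

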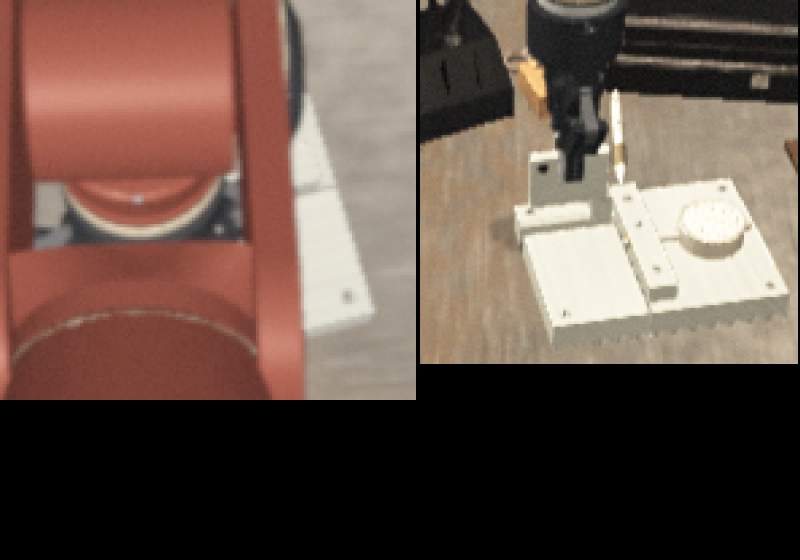

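```bash
python3 - <<'E'
from h import *
P=cloud(grab("side"))[150:270,265:405].reshape(-1,3);z=P[:,2]*1000
o=np.array([.6409,.01945]);a=np.radians(11.6);M=np.array([[np.cos(a),np.sin(a)],[-np.sin(a),np.cos(a)]])
B=(P[:,:2]-o)@M.T*1000
m=(z>58)&(z<95)&(abs(B[:,1]-40)<12)&(B[:,0]<-18)&(B[:,0]>-50)
print("plate face",m.sum(),np.polyfit(B[m,0],B[m,1],1),np.median(B[m,1]),"x",np.percentile(B[m,0],[1,99]))
for zz in(60,70,80,90):
  k=m&(abs(z-zz)<5);print(zz,np.median(B[k,1]))
m=(z>8)&(z<20)&(abs(B[:,1]-50)<8)&(B[:,0]<10)&(B[:,0]>-48); print("groove wall(+y, want 50.75)",m.sum(),np.median(B[m,1]))
b=(z>22)&(z<29)&(B[:,0]<28)&(B[:,0]>-60);print("bed z",np.median(z[b]),"x,y min",np.percentile(B[b],[.5,99.5],axis=0))
f=(z>38)&(z<46)&(B[:,0]>20)&(B[:,0]<60)&(B[:,1]<30);print("fence x",np.percentile(B[f,0],[1,99]))
t=manip.state()["tool_pos"];print("tcp bed",M@(t[:2]-o)*1000)
E
```

```text
plate face 157 [-0.12328138 35.83177194] 39.824371613059384 x [-44.58243147 -18.76216587]
60 39.40819874853647
70 39.70238980316152
80 40.71997900339695
90 39.824057801694266
groove wall(+y, want 50.75) 70 51.99829739203477
bed z 25.227666168520237 x,y min [[-50.80910749 -75.44494562]
 [ 27.58474961 281.07086873]]
fence x [29.84704724 54.96209654]
tcp bed [-12.06834044  45.48399638]
```

Call:
drive_tool --motion '[[[0,0.4,0.08],[0,0,0],1],[[0,0.4,0],[0,0,0],1],[[0,0.2,0],[0,0,0],1],[[0,0.2,0],[0,0,0],1],[[0,0.2,0],[0,0,0],1]]'

```text
time: 6.0
tool_pos: [0.6234, 0.0626, 0.0442]
tool_rot: [0.548, -0.547, 0.447, -0.447]
contact_force: [-1.5, 3.1, -1.2]
gripper_width: 0.101
```

Call:
drive_tool --motion '[[[0,0.15,0],[0,0,0],1],[[0,0.15,0],[0,0,0],1],[[0,0.1,0],[0,0,0],1]]'

```text
time: 6.3
tool_pos: [0.6232, 0.0625, 0.0339]
tool_rot: [0.548, -0.548, 0.447, -0.447]
contact_force: [-0.7, 4.8, -0.9]
gripper_width: 0.103
```

Call:
drive_tool --motion '[[[0,0.05,0],[0,0,0],1],[[0,0,0],[0,0,0],1],[[0,0,0],[0,0,0],0.5],[[0,0,0],[0,0,0],0.3],[[0,0,0],[0,0,0],0.3],[[0,0,0],[0,0,0],0.3],[[0,-0.3,0],[0,0,0],0.3],[[0,-0.7,0],[0,0,0],0.3],[[0,-1,0],[0,0,0],0.3],[[0,-1,0],[0,0,0],0.3],[[0,-1,0],[0,0,0],-1],[[0,0,0],[0,0,0],-1]]'

```text
time: 7.5
tool_pos: [0.6269, 0.0619, 0.14]
tool_rot: [0.55, -0.546, 0.444, -0.45]
contact_force: [0.4, -0.1, -0.5]
gripper_width: 0.679
```

```bash
python3 - <<'E'
from h import *
go([.467,-.148,.15],8.5)
g=grab("side");P=cloud(g)[150:270,265:405].reshape(-1,3);z=P[:,2]*1000
o=np.array([.6409,.01945]);a=np.radians(11.6);M=np.array([[np.cos(a),np.sin(a)],[-np.sin(a),np.cos(a)]])
B=(P[:,:2]-o)@M.T*1000
m=(z>32)&(z<70)&(abs(B[:,1]-42)<12)&(B[:,0]<26)&(B[:,0]>-60)
print("plate z",np.percentile(z[m],[50,99]),"x",np.percentile(B[m,0],[1,99]))
f=m&(z<52)&(z>34)&(B[:,0]<5);print("face",f.sum(),np.polyfit(B[f,0],B[f,1],1),np.median(B[f,1]))
cv2.imwrite("pics/s3.png",cv2.resize(g["img"][140:275,265:405],None,fx=4,fy=4,interpolation=3))
E
```

```text
t 7.5 pos [0.6269 0.0619 0.14  ] yaw -78.42 ydir [ 0.011 -0.    -1.   ] j [-0.02  0.13  1.69 -0.    1.31  1.35]
 turn [ -0.07 -17.38   0.11]  shift [-7.568 -0.398 -7.36 ] F [ 0.41 -0.07 -0.54] w 0.679
plate z [48.60518043 60.36839456] x [-41.14464535  23.78318232]
face 124 [-0.04136639 39.62434634] 40.24867676506526
```

View pics/s3.png

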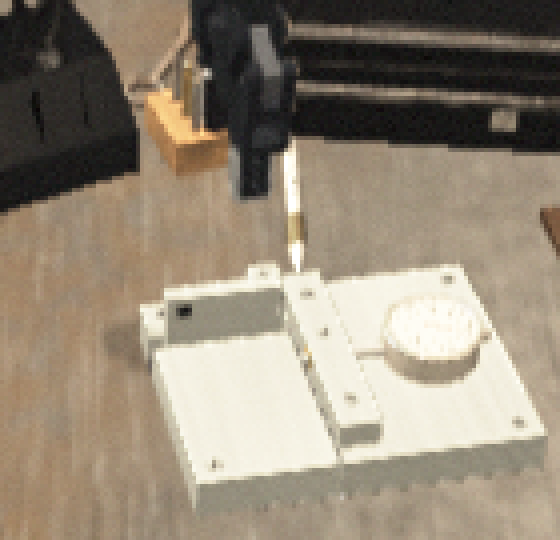

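Call:
drive_tool --motion '[[[0,0,0],[0,-1,0],-1],[[0,0,0],[0,-1,0],-1],[[0,0,0],[0,-1,0],-1],[[0,0,0],[0,-1,0],-1],[[0,0,0],[0,-1,0],-1],[[0,0,0],[0,-1,0],-1],[[0,0,0],[0,-1,0],-1],[[0,0,0],[0,-1,0],-1],[[0,0,0],[0,-1,0],-1],[[0,0,0],[0,-1,0],-1],[[0,0,0],[0,-1,0],-1],[[0,0,0],[0,-1,0],-1]]'

```text
time: 8.75
tool_pos: [0.6226, 0.062, 0.1319]
tool_rot: [-0.698, 0.698, -0.113, 0.111]
contact_force: [-0.1, -0.1, -0.3]
gripper_width: 1.006
```

Call:
drive_tool --motion '[[[0,0,0],[0,-1,0],-1],[[0,0,0],[0,-1,0],-1],[[0,0,0],[0,-1,0],-1],[[0,0,0],[0,-1,0],-1],[[0,0,0],[0,-1,0],-1],[[0,0,0],[0,-0.4,0],-1],[[0,0,0],[0,0,0],-1]]'

```text
time: 9.45
tool_pos: [0.6227, 0.062, 0.132]
tool_rot: [0.705, -0.705, -0.052, 0.054]
contact_force: [-0.2, 1.1, -1.4]
gripper_width: 0.999
```

```bash
python3 - <<'E'
from h import *
go([.4674,-.1483,.10],8.5)
E
```

```text
t 9.45 pos [0.6227 0.062  0.132 ] yaw 8.58 ydir [-0.002 -0.    -1.   ] j [-0.02  0.13  1.7  -0.    1.31 -0.17]
 turn [-0.    0.02 -0.02]  shift [-7.387  1.279 -7.402] F [-0.23  1.12 -1.42] w 0.999
```

Call:
drive_tool --motion '[[[-0.92,0,-0.93],[0,0,0],-1],[[-0.92,0,-0.93],[0,0,0],-1],[[-0.92,0,-0.93],[0,0,0],-1],[[-0.92,0,-0.93],[0,0,0],-1],[[-0.92,0,-0.93],[0,0,0],-1],[[-0.92,0,-0.93],[0,0,0],-1],[[-0.92,0,-0.93],[0,0,0],-1],[[-0.94,0,-0.9],[0,0,0],-1],[[0,1,0],[0,0,0],-1],[[0,1,0],[0,0,0],-1],[[0,0,0],[0,0,0],-1],[[0,0,0],[0,0,0],-1]]'

```text
time: 10.65
tool_pos: [0.4682, -0.1484, 0.0827]
tool_rot: [0.705, -0.705, -0.052, 0.053]
contact_force: [-0.1, 0.0, 0.8]
gripper_width: 1.001
```

```bash
python3 - <<'E'
from h import *
go([.4674,-.1483,.0205],8.5)
E
```

```text
t 10.65 pos [ 0.4682 -0.1484  0.0827] yaw 8.56 ydir [-0.001  0.001 -1.   ] j [-0.46 -0.13  2.05  0.    1.22 -0.61]
 turn [-0.01  0.01 -0.02]  shift [-0.029  2.488  0.008] F [-0.1   0.01  0.78] w 1.001
```

Call:
drive_tool --motion '[[[-0.03,1,0],[0,0,0],-1],[[0,1,0],[0,0,0],-1],[[0,0.49,0],[0,0,0],-1],[[0,0,0],[0,0,0],1],[[0,0,0],[0,0,0],1],[[0,0,0],[0,0,0],1],[[0,0,0],[0,0,0],1],[[0,0,0],[0,0,0],1],[[0,0,0],[0,0,0],1],[[0,0,0],[0,0,0],1],[[0,0,0],[0,0,0],1],[[0,0,0],[0,0,0],1]]'

```text
time: 11.85
tool_pos: [0.469, -0.1493, 0.0223]
tool_rot: [-0.705, 0.706, 0.054, -0.052]
contact_force: [0.9, 0.0, 6.2]
gripper_width: 0.265
```

Call:
drive_tool --motion '[[[0,-1,0],[0,0,0],1],[[0,-1,0],[0,0,0],1],[[0,-1,0],[0,0,0],1],[[0,0,0],[0,1,0],1],[[0,0,0],[0,1,0],1],[[0,0,0],[0,1,0],1],[[0,0,0],[0,1,0],1],[[0,0,0],[0,1,0],1],[[0,0,0],[0,1,0],1],[[0,0,0],[0,1,0],1],[[0,0,0],[0,1,0],1],[[0,0,0],[0,0,0],1]]'

```text
time: 13.05
tool_pos: [0.4672, -0.1484, 0.0949]
tool_rot: [0.681, -0.681, 0.192, -0.191]
contact_force: [0.3, -0.2, -1.4]
gripper_width: 0.267
```

```bash
python3 - <<'E'
from h import *
go([.4674,-.1483,.0205],8.5)
g=grab("side");np.save("pics/s4.npy",cloud(g));cv2.imwrite("pics/s4full.png",g["img"]);cv2.imwrite("pics/s4.png",cv2.resize(g["img"][200:330,170:310],None,fx=4,fy=4,interpolation=3))
E
```

```text
t 13.05 pos [ 0.4672 -0.1484  0.0949] yaw -31.41 ydir [-0.002  0.001 -1.   ] j [-0.46 -0.15  2.04  0.    1.25  0.09]
 turn [-0.01 -7.98 -0.02]  shift [0.01  2.977 0.005] F [ 0.25 -0.23 -1.41] w 0.267
```

View pics/s4.png

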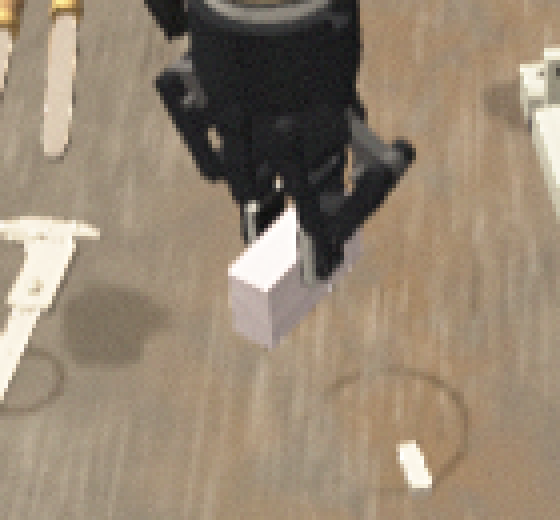

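Call:
drive_tool --motion '[[[0,0,0],[0,-1,0],1],[[0,0,0],[0,-1,0],1],[[0,0,0],[0,-1,0],1],[[0,0,0],[0,-1,0],1],[[0,0,0],[0,-1,0],1],[[0,0,0],[0,-1,0],1],[[0,0,0],[0,-1,0],1],[[0,0,0],[0,-1,0],1],[[0,0,0],[0,-1,0],1],[[0,0,0],[0,-1,0],1],[[0,0,0],[0,-1,0],1],[[0,0,0],[0,-1,0],1]]'

```text
time: 14.3
tool_pos: [0.4675, -0.1486, 0.0954]
tool_rot: [0.685, -0.685, -0.176, 0.177]
contact_force: [0.2, 0.5, -1.8]
gripper_width: 0.264
```

Call:
drive_tool --motion '[[[0,0,0],[0,-1,0],1],[[0,0,0],[0,-1,0],1],[[0,0,0],[0,-1,0],1],[[0,0,0],[0,-1,0],1],[[0,0,0],[0,-1,0],1],[[0,0,0],[0,-1,0],1],[[0,0,0],[0,0,0],1]]'

```text
time: 15.0
tool_pos: [0.4676, -0.1487, 0.0955]
tool_rot: [0.617, -0.616, -0.346, 0.346]
contact_force: [0.4, -0.6, -2.3]
gripper_width: 0.268
```

```bash
python3 - <<'E'
from h import *
go([.4674,-.1483,.0205],11.6)
g=grab("side");cv2.imwrite("pics/s5.png",cv2.resize(g["img"][200:330,170:310],None,fx=4,fy=4,interpolation=3))
E
```

```text
t 15.0 pos [ 0.4676 -0.1487  0.0955] yaw 58.66 ydir [-0.001  0.    -1.   ] j [-0.46 -0.15  2.04 -0.    1.25 -1.48]
 turn [-0.01  9.41 -0.  ]  shift [-0.004  2.998  0.015] F [ 0.35 -0.58 -2.27] w 0.268
```

View pics/s5.png

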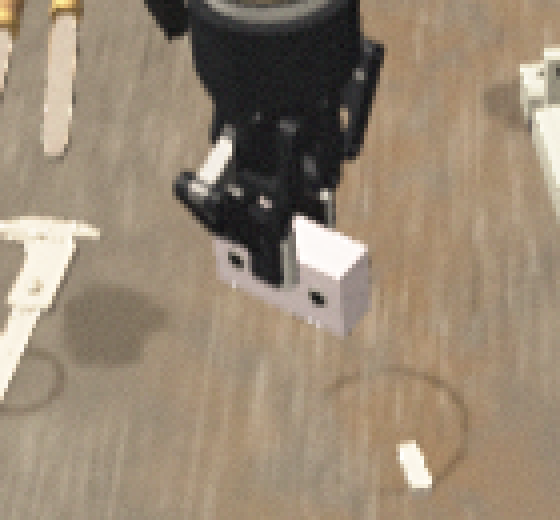

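Call:
drive_tool --motion '[[[0,0,0],[0,1,0],1],[[0,0,0],[0,1,0],1],[[0,0,0],[0,1,0],1],[[0,0,0],[0,1,0],1],[[0,0,0],[0,1,0],1],[[0,0,0],[0,1,0],1],[[0,0,0],[0,1,0],1],[[0,0,0],[0,1,0],1],[[0,0,0],[0,1,0],1],[[0,0,0],[0,0.41,0],1],[[0,0,0],[0,0,0],1]]'

```text
time: 16.15
tool_pos: [0.4677, -0.1487, 0.0956]
tool_rot: [0.704, -0.704, -0.071, 0.071]
contact_force: [0.7, -0.0, -1.9]
gripper_width: 0.265
```

```bash
python3 - <<'E'
from h import *
go([.6414,.0073,.09],11.6)
# plate check from top camera, arm away
P=cloud(grab("top"))[85:215,220:340].reshape(-1,3);z=P[:,2]*1000
o=np.array([.6409,.01945]);a=np.radians(11.6);M=np.array([[np.cos(a),np.sin(a)],[-np.sin(a),np.cos(a)]])
B=(P[:,:2]-o)@M.T*1000
m=(z>51)&(z<66)&(abs(B[:,1]-45)<12)&(B[:,0]<28)&(B[:,0]>-60)
print(m.sum(),np.median(z[m]),cv2.minAreaRect(B[m].astype(np.float32)))
E
```

```text
t 16.15 pos [ 0.4677 -0.1487  0.0956] yaw 11.49 ydir [-0.  0. -1.] j [-0.46 -0.15  2.04 -0.    1.25 -0.66]
 turn [-0.   -0.02 -0.  ]  shift [8.059 0.226 4.717] F [ 0.69 -0.05 -1.92] w 0.265
200 56.523595631134626 ((-9.265541076660156, 44.3386344909668), (10.094461441040039, 66.2145767211914), 89.95001220703125)
```

Call:
drive_tool --motion '[[[0.9,0,0.52],[0,0,0],1],[[0.9,0,0.52],[0,0,0],1],[[0.9,0,0.52],[0,0,0],1],[[0.9,0,0.52],[0,0,0],1],[[0.9,0,0.52],[0,0,0],1],[[0.9,0,0.52],[0,0,0],1],[[0.9,0,0.52],[0,0,0],1],[[0.9,0,0.52],[0,0,0],1],[[0.86,0,0.55],[0,0,0],1],[[0,0,0],[0,0,0],1]]'

```text
time: 17.2
tool_pos: [0.6435, 0.0088, 0.0959]
tool_rot: [0.704, -0.703, -0.072, 0.072]
contact_force: [-0.7, -0.6, -1.9]
gripper_width: 0.269
```

```bash
python3 - <<'E'
from h import *
go([.6414,.0073,.0488],11.6)
E
```

```text
t 17.2 pos [0.6435 0.0088 0.0959] yaw 11.69 ydir [ 0.001  0.001 -1.   ] j [-0.1   0.21  1.68  0.    1.25 -0.31]
 turn [-0.    0.02  0.02]  shift [-0.094  1.883 -0.041] F [-0.69 -0.62 -1.95] w 0.269
```

Call:
drive_tool --motion '[[[0,0.7,0],[0,0,0],1],[[0,0.6,0],[0,0,0],1],[[0,0.3,0],[0,0,0],1],[[0,0.15,0],[0,0,0],1],[[0,0.05,0],[0,0,0],1],[[0,0,0],[0,0,0],1]]'

```text
time: 17.8
tool_pos: [0.6418, 0.0066, 0.0509]
tool_rot: [-0.704, 0.704, 0.071, -0.071]
contact_force: [0.6, 0.1, -1.1]
gripper_width: 0.265
```

Call:
drive_tool --motion '[[[0,0.05,0],[0,0,0],1],[[0,0.03,0],[0,0,0],1],[[0,0,0],[0,0,0],1]]'

```text
time: 18.1
tool_pos: [0.6419, 0.0069, 0.0491]
tool_rot: [-0.703, 0.704, 0.071, -0.071]
contact_force: [0.1, 0.0, -0.4]
gripper_width: 0.267
```

Call:
drive_tool --motion '[[[0,0.04,0],[0,0,0],1],[[0,0.04,0],[0,0,0],1],[[0,0,0],[0,0,0],1]]'

```text
time: 18.4
tool_pos: [0.6425, 0.0068, 0.0483]
tool_rot: [-0.703, 0.704, 0.072, -0.071]
contact_force: [-1.5, -0.3, 4.8]
gripper_width: 0.267
```

```bash
python3 - <<'E'
from h import *
o=np.array([.6409,.01945]);a=np.radians(11.6);M=np.array([[np.cos(a),np.sin(a)],[-np.sin(a),np.cos(a)]])
for x,y in((14,-4),(18,1)):
    w=o+M.T@np.array([x,y])/1000; go([*w,.0483],11.6)
E
```

```text
t 18.4 pos [0.6425 0.0068 0.0483] yaw 11.54 ydir [ 0.001 -0.    -1.   ] j [-0.11  0.26  1.7   0.    1.18 -0.31]
 turn [ 0.   -0.01  0.02]  shift [0.597 0.    0.347] F [-1.49 -0.31  4.85] w 0.267
t 18.4 pos [0.6425 0.0068 0.0483] yaw 11.54 ydir [ 0.001 -0.    -1.   ] j [-0.11  0.26  1.7   0.    1.18 -0.31]
 turn [ 0.   -0.01  0.02]  shift [0.757 0.    0.547] F [-1.49 -0.31  4.85] w 0.267
```

Call:
drive_tool --motion '[[[0.2,0,0.12],[0,0,0],1],[[0.2,0,0.12],[0,0,0],1],[[0.2,0,0.12],[0,0,0],1],[[0.08,0,0],[0,0,0],1],[[0,0,0],[0,0,0],1]]'

```text
time: 18.9
tool_pos: [0.6572, 0.0191, 0.0483]
tool_rot: [-0.703, 0.704, 0.071, -0.071]
contact_force: [-4.0, -0.2, 7.4]
gripper_width: 0.265
```

Call:
drive_tool --motion '[[[0.06,0,0],[0,0,0],1],[[0.04,0,0],[0,0,0],1],[[0,0,0],[0,0,0],1]]'

```text
time: 19.2
tool_pos: [0.6589, 0.0195, 0.0483]
tool_rot: [-0.703, 0.704, 0.071, -0.072]
contact_force: [-7.1, -1.1, 10.1]
gripper_width: 0.268
```

Call:
drive_tool --motion '[[[0.04,0,0],[0,0,0],1],[[0.04,0,0],[0,0,0],1],[[0,0,0],[0,0,0],1]]'

```text
time: 19.5
tool_pos: [0.659, 0.0195, 0.0484]
tool_rot: [-0.703, 0.704, 0.069, -0.074]
contact_force: [-14.0, -2.0, 14.9]
gripper_width: 0.266
```

Call:
drive_tool --motion '[[[0,-0.03,0.08],[0,0,0],1],[[0,0,0.08],[0,0,0],1],[[0,0,0.04],[0,0,0],1],[[0,0,0],[0,0,0],1]]'

```text
time: 19.9
tool_pos: [0.6585, 0.0223, 0.0484]
tool_rot: [-0.702, 0.705, 0.069, -0.073]
contact_force: [-10.4, -7.5, 9.4]
gripper_width: 0.267
```

Call:
drive_tool --motion '[[[0,0,0.04],[0,0,0],1],[[0,0,0.04],[0,0,0],1],[[0,0,0],[0,0,0],1]]'

```text
time: 20.2
tool_pos: [0.6581, 0.0241, 0.0484]
tool_rot: [-0.702, 0.705, 0.069, -0.073]
contact_force: [-9.5, -10.4, 9.8]
gripper_width: 0.268
```

```bash
cat >> h.py <<'E'
def bed():
    o=np.array([.6409,.01945]);a=np.radians(11.6);M=np.array([[np.cos(a),np.sin(a)],[-np.sin(a),np.cos(a)]])
    s=manip.state();print("tcp bed",(M@(s["tool_pos"][:2]-o)*1000).round(2),s["tool_pos"][2].round(4),"F bed",(M@s["contact_force"][:2]).round(2),s["contact_force"][2].round(1),"T",s["ft_torque"].round(2))
    m=rot(s).as_matrix();print("x axis tilt",m[2,0].round(4),"z axis tilt",m[2,2].round(4),"yaw",np.degrees(np.arctan2(m[1,0],m[0,0])).round(2))
E
python3 -c "
from h import *
bed()"
```

```text
tcp bed [17.76  1.06] 0.0484 F bed [-11.39  -8.27] 9.8 T [-1.4   1.68  0.19]
x axis tilt -0.0063 z axis tilt -0.0043 yaw 11.57
```

Call:
drive_tool --motion '[[[0,0,0.04],[0,0,0],1],[[0,0,0.04],[0,0,0],1],[[0,0,0],[0,0,0],1]]'

```text
time: 20.5
tool_pos: [0.6579, 0.0252, 0.0485]
tool_rot: [-0.701, 0.706, 0.069, -0.073]
contact_force: [-10.0, -10.9, 9.3]
gripper_width: 0.264
```

```bash
python3 -c "
from h import *
bed()"
```

```text
tcp bed [17.76  2.19] 0.0485 F bed [-11.97  -8.69] 9.3 T [-1.86  1.72  0.15]
x axis tilt -0.0062 z axis tilt -0.006 yaw 11.58
```

Call:
drive_tool --motion '[[[0.02,0,0.04],[0,0,0],1],[[0,0,0.04],[0,0,0],1],[[0,0,0],[0,0,0],1]]'

```text
time: 20.8
tool_pos: [0.6579, 0.0253, 0.0485]
tool_rot: [-0.7, 0.707, 0.069, -0.074]
contact_force: [-10.2, -16.9, 9.9]
gripper_width: 0.269
```

```bash
python3 -c "
from h import *
bed()"
```

```text
tcp bed [17.79  2.29] 0.0485 F bed [-13.42 -14.48] 9.9 T [-2.77  1.83  0.17]
x axis tilt -0.0074 z axis tilt -0.0093 yaw 11.57
```

Call:
drive_tool --motion '[[[0.03,0,0.03],[0,0,0],1],[[0,0,0],[0,0,0],1],[[0,0,0],[0,0,0],1],[[0,0,0],[0,0,0],1]]'

```text
time: 21.2
tool_pos: [0.6579, 0.0253, 0.0485]
tool_rot: [-0.7, 0.707, 0.068, -0.074]
contact_force: [-12.3, -20.2, 11.3]
gripper_width: 0.265
```

```bash
python3 - <<'E'
from h import *
bed()
g=grab("side");cv2.imwrite("pics/s6.png",cv2.resize(g["img"][160:275,280:400],None,fx=5,fy=5,interpolation=3))
E
```

```text
tcp bed [17.83  2.3 ] 0.0485 F bed [-16.09 -17.37] 11.3 T [-3.08  2.17  0.19]
x axis tilt -0.0093 z axis tilt -0.0103 yaw 11.56
```

View pics/s6.png

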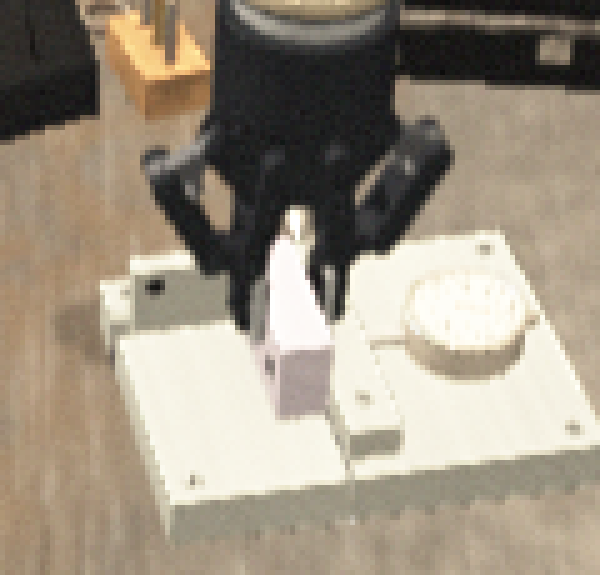

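```bash
python3 - <<'E'
from h import *
bed(); print(manip.job_done())
E
```

```text
tcp bed [17.82  2.28] 0.0485 F bed [-15.27 -17.12] 11.7 T [-3.1   2.16  0.17]
x axis tilt -0.0093 z axis tilt -0.0103 yaw 11.56
the job is handed in; nothing more can be done
None
```

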